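Demagnetise the collet chucks

ROBOT

A 6-joint arm with a two-finger parallel gripper is mounted at the origin on the work surface. World frame = base frame: x ahead of the robot, y to its left, z up, the work surface at z = 0. Lengths are in m, angles in rad, forces in N, time in s.
With the tool pointing down it reaches from about 0.375 to 0.75 m from the base axis. Payload 9 kg.
Tool frame: the origin (TCP) lies midway between the tips of the shut fingers; the grasp point (between the pads) lies 19 mm behind it (tcp_to_grasp is the distance from the TCP to the grasp point, in m); z points along the fingers, y is the direction in which the jaws open and shut (so a half turn about z gives the same grasp; the last joint's range is limited). The gripper opens to 85 mm and grips with 20 to 120 N. Pads are 22 mm wide; open, the fingers measure 114 mm over their backs; the gripper's body (76 mm by 85 mm) begins 54 mm behind the grasp point. The pads swing forward as they close: fully open they stand 13 mm farther back than shut.
Start: joints at [-1.426, 0.104, 0.097, 1.564, 0, 1.353], TCP at [0.213, -0.561, 0.231] pointing down, gripper open.
Joint ranges: [-2.99, 2.99], [-0.84, 1.86], [-1.1, 1.16], [-1.84, 2.11], [-1.51, 1.56], [-3.14, 3.14]. Speed limits (rad/s): [2.22, 2.22, 2.57, 3.14, 3.14, 3.14].

INTERFACE

Orientations are given as a 3x3 rotation matrix whose columns are the frame's x, y, z axes.
In Python, from bench import * gives the robot as it stands.
- The arm moves only by the tool play_rows, never from a script. Its argument "series" is a list of rows, each an object with "dp": the shift along the tool's x, y, z in m, a list of three; "twist": the turn about the tool's z in rad. In form: [{"dp": [dx, dy, dz], "twist": twist}, ...]. A call has 1 to 20 rows; each row is the pose to reach, as a shift and turn from the pose commanded when the call began, along the tool's axes at that moment; what a row does not reach only later rows make up. A row lasts 1/10 s, in which the tool goes at most 50 mm and 8.59 degrees, less where a joint would pass 70% of its speed; a pose out of reach is approached as far as the arm can. A call with a gripper value outside its range is refused whole. "jaw" is the closure, from -1 (fully open) to 1 (shut), set as the call begins (left out, the last holds). The fingers move at their own pace and stop on an object; "squeeze" is the grip in N (left out, the last holds). Time passes only in rows, so rows that repeat a pose let the fingers close. It gives the time, the measured TCP pose, the force and the opening at its end, in the units of the state.
- read_state(): the state, without advancing time (a new reading comes with each control period).
- get_image(name): name is "scene" or "side" or "wrist"; returns a dict with "frame" (420x560x3 uint8, red, green, blue), "fx", "fy", "cx", "cy" (pixels), "R" (3x3) and "t" (3): a world point X has camera coordinates R X + t; the wrist camera has in their place "mount" (4x4, takes a point from camera to tool coordinates, whose origin is the TCP and whose axes are the flange's). Camera axes: x right, y down, z forward; pixel columns grow to the right and rows downward; lengths in m; the calibration is good to about 2 mm. The wrist camera is an equidistant fisheye: a pixel r from the principal point sees the ray r / f radians off the axis. A picture is of the moment at which its call begins: read the wrist's pose just before it. There is no depth.
- sign_off(): hands the job in, once; it reports no verdict.
Trained networks look in a picture, given as the dict that the camera call returned (one of the last four; its "shot" number tells which), for a name from the list of things; names that differ only in an ending like _2 or _b are one class to them, and where a whole thing is asked for, a point or a joint stands for the part that bears it (a point fixed in the world has none). Each returns a list of dicts, best first, with "conf" (0 to 1); they miss things now and then, are a little off and sometimes report something else, mostly with a low value. They report only what shows in the picture. A call takes as long as a camera call. They do not tell look-alikes from the thing itself.
- recognise(picture, query): "at" ([x, y, z] in m, in world coordinates, good to about 4 mm: the middle of the surface that is visible of it).
- landmark_of(picture, query): "at" ([x, y, z] in m, in world coordinates, good to about 4 mm: a listed point, or the origin of a listed thing).
The state is a dict: "time": time; "qpos": joint angles; "qvel": joint speeds; "joint_torque": joint torques, N m; "tool_pos": TCP position; "eef_rot": TCP orientation; "contact_force": force on the tool from outside, world axes, zero at the start; "ft_torque": the same for the moment, N m; "gripper_width": finger opening in m.
Only numpy, scipy, OpenCV 4.12 (cv2) and the standard library are available. Lean on these libraries where they do the work, as an engineer would, in place of code of your own. Each camera call takes 0.05 s, during which the arm holds its last target.

TASK

Demagnetise the used collet chucks standing about on the bench: draw the lock pin that guards the start button out of its bore and park it upright in the notch in the side of the control box, collar resting on the top, and put every chuck that is there into the wire basket on the demagnetiser. When the pin is parked and all the chucks are in, press the start button fully down and let it spring back up; leave the loose nut, the wrench and the steel block where they are.

Things in the scene. Friction and masses are not known exactly. Their poses are not given: they have to be found in the camera images.
- chuck0: Straight-shank collet chuck (steel), to be demagnetised; standing nose down on the bench, 95 mm tall: a dark slotted nut 54 mm across and 40 mm high at the bottom, then a bare shank 24 mm across and 55 mm long, pointing up. Origin at the centre of the nut's lower face, z along the shank. 3 to 5 of these chucks are present; an absent one reads None from the start.
- chuck1: Straight-shank collet chuck (steel), to be demagnetised; standing nose down on the bench, 95 mm tall: a dark slotted nut 54 mm across and 40 mm high at the bottom, then a bare shank 24 mm across and 55 mm long, pointing up. Origin at the centre of the nut's lower face, z along the shank. 3 to 5 of these chucks are present; an absent one reads None from the start.
- chuck2: Straight-shank collet chuck (steel), to be demagnetised; standing nose down on the bench, 95 mm tall: a dark slotted nut 54 mm across and 40 mm high at the bottom, then a bare shank 24 mm across and 55 mm long, pointing up. Origin at the centre of the nut's lower face, z along the shank. 3 to 5 of these chucks are present; an absent one reads None from the start.
- chuck3: Straight-shank collet chuck (steel), to be demagnetised; standing nose down on the bench, 95 mm tall: a dark slotted nut 54 mm across and 40 mm high at the bottom, then a bare shank 24 mm across and 55 mm long, pointing up. Origin at the centre of the nut's lower face, z along the shank. 3 to 5 of these chucks are present; an absent one reads None from the start.
- chuck4: Straight-shank collet chuck (steel), to be demagnetised; standing nose down on the bench, 95 mm tall: a dark slotted nut 54 mm across and 40 mm high at the bottom, then a bare shank 24 mm across and 55 mm long, pointing up. Origin at the centre of the nut's lower face, z along the shank. 3 to 5 of these chucks are present; an absent one reads None from the start.
- demag: Demagnetiser, fixed: flat grey housing 220 x 260 mm (x, y) with a fixed open wire basket on top. Origin at the centre of its underside.
- basket (a point): Centre of the basket's inner floor, 46 mm above the bench. Inside, the basket measures 182 mm along x and 222 mm along y; its wire walls rise 56 mm above this floor. Holds five chucks standing.
- control: Control box of the demagnetiser, fixed: grey box 150 x 200 x 80 mm (x, y, z) with a bore and the start button in its top and a notch cut into its +y side. Origin at the centre of its underside.
- bore (a point): Centre of the lock pin's bore (19 mm) in the top face of the control box, 30 mm to +x and 50 mm to -y of its centre; the lock pin stands in it at the start.
- notch (a point): Point in the parking notch, at the level of the box's top face: the notch is 22 mm wide along the box's x, runs through the full height and is open to the box's +y side and to the top; it is 50 mm deep along y (from 20 mm on the -y side of this point to 30 mm on the +y side). Here the pin hangs upright with its collar on the top face, its shaft in the notch.
- pin: Lock pin, loose, upright, 137 mm long. From its lower end up: steel shaft 16 mm across, 50 mm long; collar 30 mm across, 32 mm long; thin guard disc 92 mm across, 5 mm thick, which covers the start button while the pin is in the bore; black cylindrical grip 24 mm across, 50 mm long, on top. Origin at the lower end of the shaft, z up along it.
- pin_seat (a point): On the pin's axis at the underside of the collar, 50 mm above its lower end: rests at the level of the box's top face both in the bore and in the notch.
- start (a joint): Start button travel: 0 when up, 0.008 m when fully down; spring return, about 5 N to press fully.
- start_top (a point): Centre of the button's top (32 mm across), 24 mm above the control box's top face when up; pressed straight down. It lies 40 mm to -x of the bore.
- spare_nut: Loose collet nut without a shank, a plain ring 54 mm across, 30 mm high, with a 30 mm hole; not to be moved. Origin at the centre of its underside.
- wrench: Open-end wrench, 180 mm long, lying flat along its x, 8 mm thick, among the chucks; not to be moved.
- block: Steel block 50 x 110 x 40 mm; not to be moved.
Things that resemble listed ones, but are neither listed nor needed, are in the scene too. Leave any orange or yellow look-alike of the chuck0 alone.

How it is judged:
On the way, in this order (a step that is already met when the one before it is completed fails the run):
1. the lock pin is parked in the notch and every chuck is in the basket (horizontal distance between pin_seat and notch below 0.018 m and z of pin_seat in the frame of notch between -0.006 and 0.006 m and angle between pin's own z axis and vertical below 0.12 rad and x of chuck0 in the frame of basket between -0.092 and 0.092 m and y of chuck0 in the frame of basket between -0.112 and 0.112 m and z of chuck0 in the frame of basket between -0.01 and 0.055 m and x of chuck1 in the frame of basket between -0.092 and 0.092 m and y of chuck1 in the frame of basket between -0.112 and 0.112 m and z of chuck1 in the frame of basket between -0.01 and 0.055 m and x of chuck2 in the frame of basket between -0.092 and 0.092 m and y of chuck2 in the frame of basket between -0.112 and 0.112 m and z of chuck2 in the frame of basket between -0.01 and 0.055 m and x of chuck3 in the frame of basket between -0.092 and 0.092 m and y of chuck3 in the frame of basket between -0.112 and 0.112 m and z of chuck3 in the frame of basket between -0.01 and 0.055 m and x of chuck4 in the frame of basket between -0.092 and 0.092 m and y of chuck4 in the frame of basket between -0.112 and 0.112 m and z of chuck4 in the frame of basket between -0.01 and 0.055 m), for 0.2 s.
2. the start button is pressed fully down (value of joint start above 0.0068 m), for 0.05 s.
3. the start button is up again (value of joint start below 0.002 m), for 0.2 s.
At the end, for the whole second after the job is handed in: Every chuck present lies or stands inside the basket (its origin within the walls and below the rim), the pin hangs upright (within 7 degrees) in the notch, its seat within 18 mm of the notch point and 6 mm of the box's top face, the button is up (under 2 mm), and the pin is at rest (all of step 1 and linear speed of pin below 0.03 m/s and value of joint start below 0.002 m); the robot touches nothing.
It fails at once if the loose nut, the wrench or the steel block is moved more than 80 mm (distance of any of spare_nut, wrench, block from where it was at the start of the episode above 0.08 m).
Of chuck0, chuck1, chuck2, chuck3, chuck4 only 3 to 5 are there at a start; the rules pass over those that are not, and their reading is None.
At some moment in a run one of chuck0, chuck1, chuck2, chuck3, chuck4 may be knocked a few centimetres aside while the robot is not near it.
It also fails if it takes over 210 s, if anything falls off the work surface, if the arm or the gripper's body presses on something with over 40 N, if the wrist force passes 120 N, or if a joint passes its speed limit or range.

## Working session

There is one attempt and no reset: what is moved stays moved. The work goes in short steps, Python scripts to look and compute and a tool call to move; the robot and the scene stay as the last step left them, time stands still between calls to the robot, and variables do not carry over. Pictures are saved under pics/ and viewed, and the job is handed in when it is done.

Besides the shell and the picture viewer there is one more tool, called after ">>>" in YAML: its name, and indented under it one key for each argument. play_rows: Moves the arm, as the interface text tells. Its arguments: {"type":"object","properties":{"series":{"type":"array"},"jaw":{"type":"number"},"squeeze":{"type":"number"}},"required":["series"]}

```bash
mkdir -p pics; ls; python3 - <<'E'
from bench import *
import cv2,pickle
s=read_state(); print({k:s[k] for k in ('time','tool_pos','eef_rot','contact_force','gripper_width')})
for n in ('scene','side','wrist'):
    p=get_image(n); cv2.imwrite(f'pics/{n}0.png',p['frame'][:,:,::-1])
    print(n,p['fx'],p['cx'],p['cy'],p.get('mount'))
    for q in ('chuck0','pin','demag','control','spare_nut','wrench','block') if n!='wrist' else ():
        for r in landmark_of(p,q): print(n,q,[round(float(x),3) for x in r['at']],round(r['conf'],2))
    for q in ('basket','bore','notch','pin_seat','start_top') if n!='wrist' else ():
        for r in landmark_of(p,q)[:2]: print(n,q,[round(float(x),3) for x in r['at']],round(r['conf'],2))
E
```

```text
pics
{'time': 0.0, 'tool_pos': array([ 0.21290493, -0.56060169,  0.23052963]), 'eef_rot': array([[ 9.34898584e-01,  3.54914919e-01, -1.95769526e-04],
       [ 3.54914859e-01, -9.34897698e-01,  1.31829458e-03],
       [ 2.84857937e-04, -1.30195325e-03, -9.99999112e-01]]), 'contact_force': array([-0.28470704, -0.07158516, -0.06852369]), 'gripper_width': 0.08535905480417737}
scene 405.3235193361061 283.3858438946982 209.35808689496736 None
scene chuck0 [0.654, -0.057, -0.001] 0.74
scene chuck0 [0.327, -0.178, -0.004] 0.69
scene chuck0 [0.556, -0.068, -0.002] 0.65
scene chuck0 [0.436, -0.072, 0.002] 0.64
scene chuck0 [0.341, -0.091, 0.0] 0.63
scene pin [0.584, -0.36, 0.028] 0.61
scene demag [0.509, 0.295, -0.004] 0.74
scene control [0.553, -0.316, 0.002] 0.58
scene wrench [0.561, 0.003, 0.003] 0.66
scene block [0.746, -0.01, 0.0] 0.69
scene basket [0.555, -0.067, 0.0] 0.74
scene basket [0.561, 0.006, -0.001] 0.7
scene bore [0.58, -0.359, 0.078] 0.78
scene notch [0.554, -0.241, 0.077] 0.95
scene pin_seat [0.587, -0.363, 0.082] 0.77
side 416.2530312863549 277.91090853922435 210.30784149231
[... 464 characters left out ...]
064, 0.0] 0.81
side wrench [0.558, 0.003, -0.0] 0.61
side wrench [0.556, -0.07, -0.005] 0.38
side block [0.741, -0.009, 0.001] 0.89
side basket [0.511, 0.297, 0.046] 0.68
side basket [0.441, -0.069, 0.002] 0.25
side bore [0.586, -0.358, 0.08] 0.94
side notch [0.562, -0.237, 0.08] 0.62
side pin_seat [0.587, -0.36, 0.08] 0.64
side start_top [0.547, -0.359, 0.104] 0.57
wrist 325.19226210127806 276.76583699284356 211.96837294640463 [[ 5.52585951e-04 -9.56669121e-01 -2.91176730e-01  7.39330464e-02]
 [ 9.99999789e-01  6.28275493e-04 -1.66448497e-04 -1.53888117e-03]
 [ 3.42175341e-04 -2.91176577e-01  9.56669266e-01 -1.41717188e-01]
 [ 0.00000000e+00  0.00000000e+00  0.00000000e+00  1.00000000e+00]]
```

View pics/scene0.png

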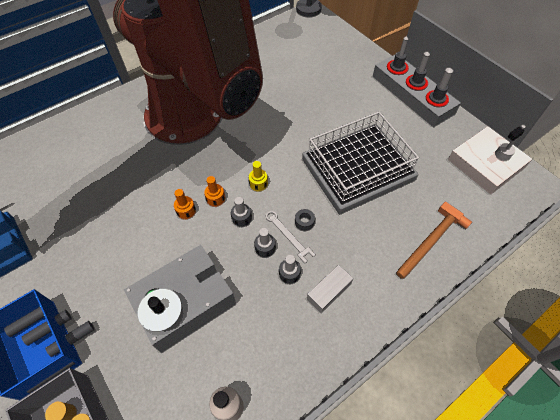

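View pics/side0.png

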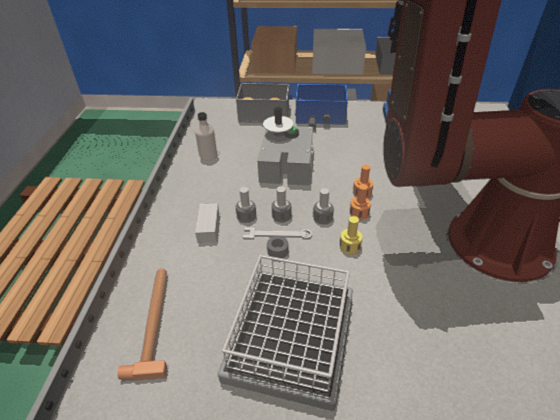

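View pics/wrist0.png

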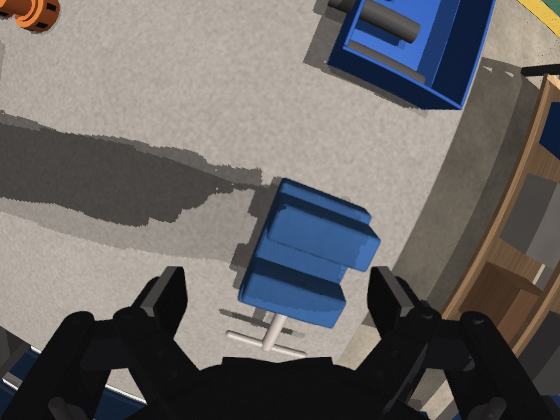

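```bash
python3 - <<'E'
import cv2,numpy as np
a=cv2.imread('pics/scene0.png');b=cv2.imread('pics/side0.png')
r=lambda im,x,y,w,h:cv2.resize(im[y:y+h,x:x+w],(400,300),interpolation=cv2.INTER_CUBIC)
cv2.imwrite('pics/crops.png',np.vstack([np.hstack([r(a,160,150,200,150),r(a,360,30,180,170)]),np.hstack([r(b,190,90,200,150),r(a,110,230,140,130)])]))
E
```

```text
(no output)
```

View pics/crops.png

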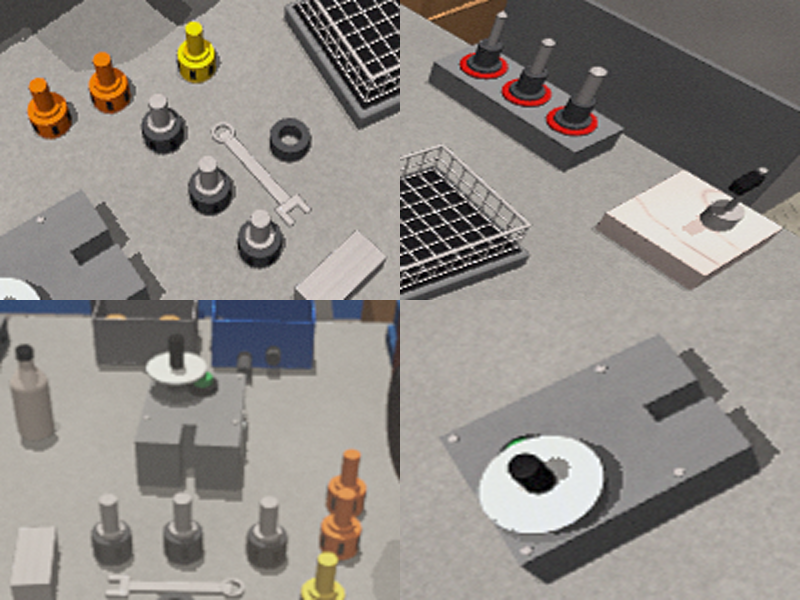

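Candidates: the three steel chucks are at scene pixels (241,212), (264,242) and (290,268), and these are the ones I'll take. I'm leaving two orange look-alikes (184,205) and (214,192), one yellow (258,177), the rack holders with red rings (400–440,60–95) and the dial stand (507,148). The crop confirms dark nuts with bare steel shanks. The pin's disc is at (160,310). Next I'll align the tool (its x along world +y) and look at the control box close up.

>>> play_rows:
  series:
    - {"dp":[0.4,-0.08,-0.06],"twist":-1.208}
    - {"dp":[0.4,-0.08,-0.06],"twist":-1.208}
    - {"dp":[0.4,-0.08,-0.06],"twist":-1.208}
    - {"dp":[0.4,-0.08,-0.06],"twist":-1.208}
    - {"dp":[0.4,-0.08,-0.06],"twist":-1.208}
    - {"dp":[0.4,-0.08,-0.06],"twist":-1.208}
    - {"dp":[0.4,-0.08,-0.06],"twist":-1.208}
    - {"dp":[0.4,-0.08,-0.06],"twist":-1.208}
    - {"dp":[0.4,-0.08,-0.06],"twist":-1.208}
    - {"dp":[0.4,-0.08,-0.06],"twist":-1.208}
    - {"dp":[0.4,-0.08,-0.06],"twist":-1.208}
    - {"dp":[0.4,-0.08,-0.06],"twist":-1.208}
  jaw: -1

```text
time: 2.55
tool_pos: [0.5574, -0.3452, 0.2911]
eef_rot: [[0.002, 1.0, -0.001], [1.0, -0.002, -0.0], [-0.0, -0.001, -1.0]]
contact_force: [0.0, 0.3, 0.3]
gripper_width: 0.0855
```

```bash
cat > h.py <<'E'
from bench import *
import cv2,numpy as np
np.set_printoptions(precision=4,suppress=True)
def shot(n,name=None):
    s=read_state();p=get_image(n)
    if name: cv2.imwrite(f'pics/{name}.png',p['frame'][:,:,::-1])
    return s,p
def pix2world(s,p,u,v,z):
    if 'mount' in p:
        x=(u-p['cx'])/p['fx'];y=(v-p['cy'])/p['fy'];th=np.hypot(x,y);k=np.sin(th)/th if th>1e-9 else 1
        d=np.array([x*k,y*k,np.cos(th)]);M=p['mount'];R=s['eef_rot']
        o=s['tool_pos']+R@M[:3,3];d=R@M[:3,:3]@d
    else:
        R=p['R'];o=-R.T@p['t'];d=R.T@np.array([(u-p['cx'])/p['fx'],(v-p['cy'])/p['fy'],1])
    return o+d*(z-o[2])/d[2]
def proj(s,p,X):
    if 'mount' in p:
        M=p['mount'];R=s['eef_rot'];c=M[:3,:3].T@(R.T@(np.array(X)-s['tool_pos'])-M[:3,3])
        r=np.hypot(c[0],c[1]);th=np.arctan2(r,c[2]);return p['cx']+p['fx']*th*c[0]/r,p['cy']+p['fy']*th*c[1]/r
    c=p['R']@X+p['t'];return p['cx']+p['fx']*c[0]/c[2],p['cy']+p['fy']*c[1]/c[2]
E
python3 - <<'E'
from h import *
s,p=shot('wrist','w1'); print(s['time'],s['tool_pos'],s['eef_rot'])
for q in ('pin_seat','bore','notch','start_top','control','chuck0'):
    for r in landmark_of(p,q)[:3]: print(q,r['at'],round(r['conf'],2))
E
```

```text
2.55 [ 0.5574 -0.3452  0.2911] [[ 0.0025  1.     -0.0005]
 [ 1.     -0.0025 -0.    ]
 [-0.     -0.0005 -1.    ]]
pin_seat [0.5529, -0.3108, -0.0015] 0.22
bore [0.5561, -0.3104, -0.003] 0.23
notch [0.5588, -0.2384, 0.0807] 0.61
start_top [0.5441, -0.3564, 0.1029] 0.69
control [0.555, -0.3099, -0.0001] 0.71
chuck0 [0.3409, -0.0848, 0.0016] 0.87
chuck0 [0.3304, -0.1808, 0.0044] 0.77
chuck0 [0.5792, -0.3595, 0.0279] 0.31
```

View pics/w1.png

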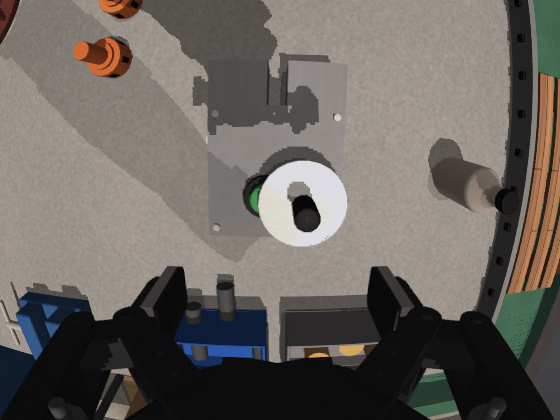

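```bash
python3 - <<'E'
import cv2
im=cv2.imread('pics/w1.png')
c=cv2.resize(im[45:250,195:360],None,fx=3.5,fy=2.9,interpolation=cv2.INTER_LANCZOS4)
cv2.imwrite('pics/w1c.png',c)
E
```

```text
(no output)
```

View pics/w1c.png

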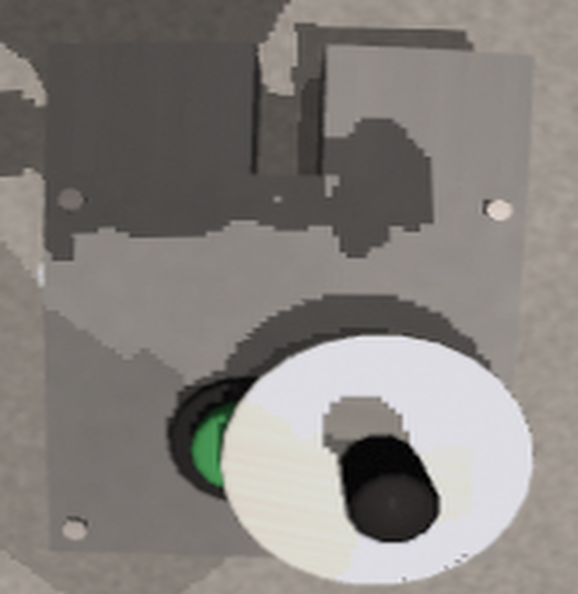

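```bash
python3 - <<'E'
from h import *
s,p=shot('wrist')
f=p['frame'].astype(int)
g=lambda cx,cy:(195+cx/3.5-.35,45+cy/2.9-.33)
P=lambda n,cx,cy,z:print(n,pix2world(s,p,*g(cx,cy),z))
P('nL end',252,174,.08);P('nL mid',257,80,.08);P('nR end',324,174,.08);P('nR top',327,46,.08)
P('corner +y-x',47,43,.08);P('corner +y+x',533,55,.08);P('corner -y-x',50,550,.08)
P('grip top',394,508,.167);P('button L edge',195,447,.104)
m=((f.min(2)>185)).astype(np.uint8)
n,l,st,c=cv2.connectedComponentsWithStats(m);
k=[i for i in range(1,n) if l[200,270]==i or l[180,300]==i]
mm=np.isin(l,k).astype(np.uint8);
pts=np.vstack([q for q in cv2.findContours(mm,0,2)[0]])
h=cv2.convexHull(pts)[:,0,:]
W=np.array([pix2world(s,p,u,v,.117)[:2] for u,v in h])
(x,y),r=cv2.minEnclosingCircle((W*1000).astype(np.float32));print('disc',x,y,r)
A=np.c_[2*W,np.ones(len(W))];b=(W**2).sum(1);o=np.linalg.lstsq(A,b,rcond=None)[0];print(o, np.sqrt(o[2]+o[0]**2+o[1]**2))
E
```

```text
nL end [ 0.5466 -0.2567  0.08  ]
nL mid [ 0.5482 -0.2212  0.08  ]
nR end [ 0.5686 -0.2567  0.08  ]
nR top [ 0.5695 -0.2082  0.08  ]
corner +y-x [ 0.4834 -0.2046  0.08  ]
corner +y+x [ 0.6331 -0.2092  0.08  ]
corner -y-x [ 0.4774 -0.4039  0.08  ]
grip top [ 0.5837 -0.3571  0.167 ]
button L edge [ 0.5297 -0.3547  0.104 ]
disc 583.0543823242188 -358.1386413574219 45.25237274169922
[ 0.5831 -0.3582 -0.4662] 0.04503576784034581
```

The close crop shows the box turned about −1.7°. The bore and pin axis are at (0.583,−0.358) and the notch point is at (0.558,−0.237), which matches the box geometry. I'll grasp the pin's grip.

>>> play_rows:
  series:
    - {"dp":[-0.0125,0.0255,0.0],"twist":0}
    - {"dp":[-0.0125,0.0255,0.03],"twist":0}
    - {"dp":[-0.0125,0.0255,0.07],"twist":0}
    - {"dp":[-0.0125,0.0255,0.11],"twist":0}
    - {"dp":[-0.0125,0.0255,0.145],"twist":0}
    - {"dp":[-0.0125,0.0255,0.159],"twist":0}
    - {"dp":[-0.0125,0.0255,0.159],"twist":0}
    - {"dp":[-0.0125,0.0255,0.159],"twist":0}

```text
time: 3.75
tool_pos: [0.5846, -0.3573, 0.1343]
eef_rot: [[0.0, 1.0, 0.002], [1.0, -0.0, -0.001], [-0.001, 0.002, -1.0]]
contact_force: [1.1, 0.6, 0.9]
gripper_width: 0.0853
```

>>> play_rows:
  series:
    - {"dp":[0,0,0],"twist":0}
    - {"dp":[0,0,0],"twist":0}
    - {"dp":[0,0,0],"twist":0}
    - {"dp":[0,0,0],"twist":0}
    - {"dp":[0,0,0],"twist":0}
    - {"dp":[0,0,0],"twist":0}
    - {"dp":[0,0,0],"twist":0}
    - {"dp":[0,0,0],"twist":0}
    - {"dp":[0,0,0],"twist":0}
    - {"dp":[0,0,0],"twist":0}
  jaw: 1
  squeeze: 60

```text
time: 4.75
tool_pos: [0.5841, -0.3569, 0.133]
eef_rot: [[0.0, 1.0, 0.0], [1.0, -0.0, -0.001], [-0.001, 0.0, -1.0]]
contact_force: [-1.0, -0.3, 5.8]
gripper_width: 0.0225
```

>>> play_rows:
  series:
    - {"dp":[0,0,-0.005],"twist":0}
    - {"dp":[0,0,-0.015],"twist":0}
    - {"dp":[0,0,-0.03],"twist":0}
    - {"dp":[0,0,-0.045],"twist":0}
    - {"dp":[0,0,-0.06],"twist":0}
    - {"dp":[0,0,-0.07],"twist":0}
    - {"dp":[0,0,-0.07],"twist":0}
    - {"dp":[0.03,-0.006,-0.07],"twist":0}
    - {"dp":[0.06,-0.013,-0.07],"twist":0}
    - {"dp":[0.09,-0.019,-0.07],"twist":0}
    - {"dp":[0.11,-0.023,-0.07],"twist":0}
    - {"dp":[0.121,-0.0258,-0.07],"twist":0}
    - {"dp":[0.121,-0.0258,-0.07],"twist":0}
    - {"dp":[0.121,-0.0258,-0.07],"twist":0}

```text
time: 6.15
tool_pos: [0.5583, -0.2364, 0.2021]
eef_rot: [[0.0, 1.0, 0.0], [1.0, -0.0, -0.0], [-0.0, 0.0, -1.0]]
contact_force: [-0.6, 0.3, -2.8]
gripper_width: 0.0226
```

```bash
python3 - <<'E'
from h import *
s,p=shot('wrist','w2'); print(s['time'],s['tool_pos'],s['gripper_width'],s['contact_force'])
s,q=shot('side');s,r=shot('scene')
c=lambda im,x,y,w,h:cv2.resize(im[y:y+h,x:x+w],(400,400),interpolation=cv2.INTER_CUBIC)
cv2.imwrite('pics/c2.png',np.hstack([c(q['frame'],230,90,110,110),c(r['frame'],120,210,140,140)])[:,:,::-1])
for im in(q,r):
  print([(x['at'],round(x['conf'],2)) for x in landmark_of(im,'pin')[:2]])
E
```

```text
6.15 [ 0.5583 -0.2364  0.2021] 0.02263256767473532 [-0.5953  0.2629 -2.7531]
[([0.5629, -0.2425, 0.0953], 0.86), ([0.5612, 0.0025, -0.0006], 0.36)]
[([0.5613, -0.2411, 0.0949], 0.6)]
```

View pics/c2.png

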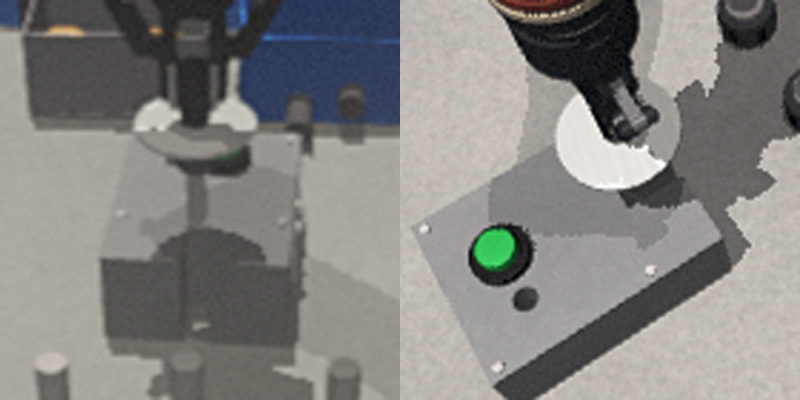

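View pics/w2.png

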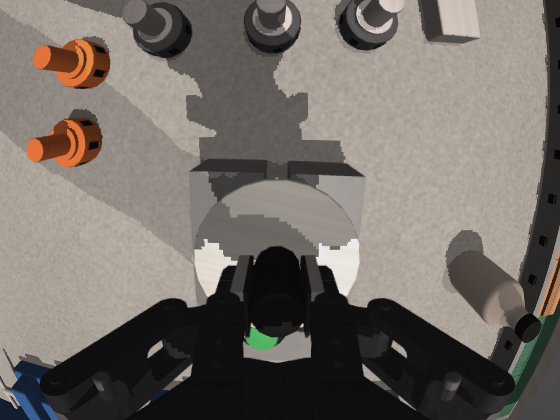

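>>> play_rows:
  series:
    - {"dp":[0,0,0.01],"twist":0}
    - {"dp":[0,0,0.018],"twist":0}
    - {"dp":[0,0,0.026],"twist":0}
    - {"dp":[0,0,0.034],"twist":0}
    - {"dp":[0,0,0.04],"twist":0}
    - {"dp":[0,0,0.04],"twist":0}

```text
time: 7.0
tool_pos: [0.5577, -0.2353, 0.161]
eef_rot: [[-0.0, 1.0, -0.001], [1.0, 0.0, 0.001], [0.001, -0.001, -1.0]]
contact_force: [-0.4, -0.1, -2.3]
gripper_width: 0.0225
```

>>> play_rows:
  series:
    - {"dp":[0,0,0.01],"twist":0}
    - {"dp":[0,0,0.018],"twist":0}
    - {"dp":[0,0,0.025],"twist":0}
    - {"dp":[0,0,0.029],"twist":0}
    - {"dp":[0,0,0.029],"twist":0}

```text
time: 7.5
tool_pos: [0.5582, -0.2357, 0.1332]
eef_rot: [[-0.0, 1.0, -0.0], [1.0, 0.0, -0.0], [-0.0, -0.0, -1.0]]
contact_force: [0.6, 0.3, -2.0]
gripper_width: 0.0226
```

```bash
python3 - <<'E'
from h import *
s,q=shot('side');s,r=shot('scene')
c=lambda im,x,y,w,h:cv2.resize(im[y:y+h,x:x+w],(400,400),interpolation=cv2.INTER_CUBIC)
cv2.imwrite('pics/c3.png',np.hstack([c(q['frame'],230,90,110,110),c(r['frame'],120,210,140,140)])[:,:,::-1])
for im in(q,r):
  print([(x['at'],round(x['conf'],2)) for x in landmark_of(im,'pin_seat')[:2]])
E
```

```text
[([0.5546, -0.2405, 0.0794], 0.75), ([0.5844, -0.3591, 0.0784], 0.54)]
[([0.5651, -0.2443, 0.0818], 0.8), ([0.5537, 0.0632, -0.0026], 0.28)]
```

View pics/c3.png

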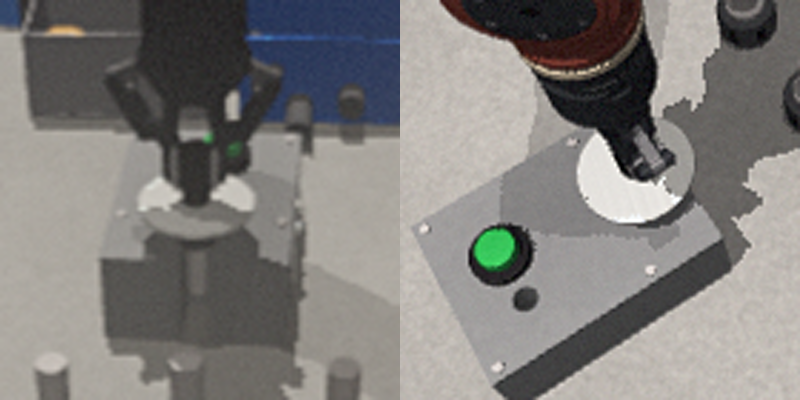

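>>> play_rows:
  series:
    - {"dp":[0,0,0.0015],"twist":0}
    - {"dp":[0,0,0.0015],"twist":0}
    - {"dp":[0,0,0.0015],"twist":0}

```text
time: 8.0
tool_pos: [0.5584, -0.2359, 0.1329]
eef_rot: [[0.0, 1.0, 0.001], [1.0, -0.0, -0.001], [-0.001, 0.001, -1.0]]
contact_force: [-2.9, 1.1, 5.1]
gripper_width: 0.0225
```

>>> play_rows:
  series:
    - {"dp":[0,0,0],"twist":0}
    - {"dp":[0,0,0],"twist":0}
    - {"dp":[0,0,0],"twist":0}
    - {"dp":[0,0,0],"twist":0}
    - {"dp":[0,0,0],"twist":0}
    - {"dp":[0,0,0],"twist":0}
    - {"dp":[0,0,0],"twist":0}
    - {"dp":[0,0,-0.02],"twist":0}
    - {"dp":[0,0,-0.05],"twist":0}
    - {"dp":[0,0,-0.09],"twist":0}
    - {"dp":[0,0,-0.12],"twist":0}
    - {"dp":[0,0,-0.12],"twist":0}
  jaw: -1

```text
time: 9.2
tool_pos: [0.5597, -0.2368, 0.2571]
eef_rot: [[0.0, 1.0, 0.006], [1.0, -0.0, -0.004], [-0.004, 0.006, -1.0]]
contact_force: [0.6, -0.4, 0.7]
gripper_width: 0.0854
```

```bash
python3 - <<'E'
from h import *
s,w=shot('wrist','w4');print(s['time'],s['tool_pos'],s['contact_force'])
s,q=shot('side','s4');s,r=shot('scene')
c=lambda im,x,y,w,h:cv2.resize(im[y:y+h,x:x+w],(400,400),interpolation=cv2.INTER_CUBIC)
cv2.imwrite('pics/c4.png',np.hstack([c(q['frame'],230,90,110,110),c(r['frame'],120,210,140,140)])[:,:,::-1])
for im in(w,q,r):
  print([(x['at'],round(x['conf'],2)) for x in landmark_of(im,'pin_seat')[:2]])
  print([(x['at'],round(x['conf'],2)) for x in landmark_of(im,'chuck0')])
E
```

```text
9.2 [ 0.5597 -0.2368  0.2571] [ 0.5715 -0.3909  0.6552]
[([0.5828, -0.3588, 0.0819], 0.51)]
[([0.5532, -0.0699, 0.0023], 0.96), ([0.3444, -0.0853, 0.0001], 0.88), ([0.4446, -0.0713, -0.0013], 0.81), ([0.6474, -0.0598, -0.0042], 0.74), ([0.3307, -0.1763, 0.0033], 0.71)]
[([0.5574, -0.2396, 0.0819], 0.98)]
[([0.3733, 0.0332, 0.0008], 0.88), ([0.3443, -0.0894, 0.0023], 0.78), ([0.442, -0.0673, 0.0048], 0.72), ([0.5576, -0.0691, -0.0059], 0.67), ([0.6484, -0.0651, -0.0039], 0.57)]
[([0.5632, -0.2396, 0.0817], 0.81)]
[([0.6523, -0.0593, 0.0005], 0.9), ([0.3724, 0.0355, -0.0027], 0.85), ([0.4371, -0.0692, 0.0007], 0.75), ([0.3407, -0.0943, -0.0038], 0.72)]
```

View pics/c4.png

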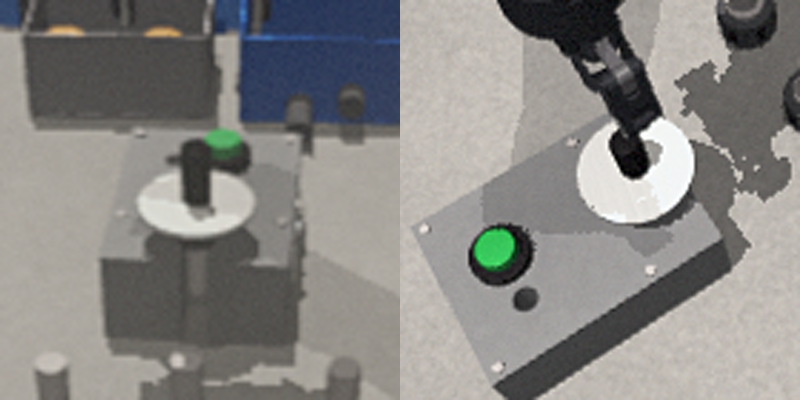

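View pics/w4.png

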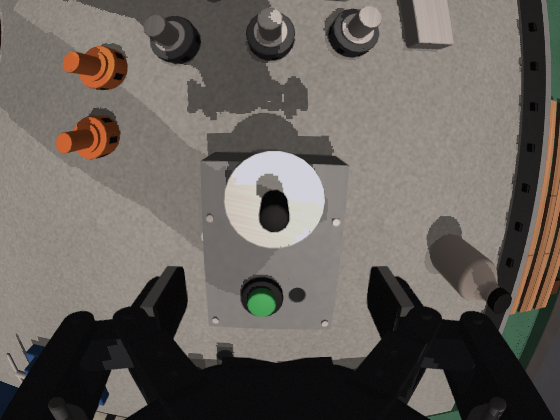

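The pin hangs upright in the notch: the side view shows its shaft in the slot and the collar on top, with the button and bore clear. Next is the middle chuck, at (0.555,−0.069).

>>> play_rows:
  series:
    - {"dp":[0.05,-0.005,0],"twist":0}
    - {"dp":[0.1,-0.005,0.0],"twist":0}
    - {"dp":[0.15,-0.005,0.0],"twist":0}
    - {"dp":[0.1675,-0.005,0.04],"twist":0}
    - {"dp":[0.1675,-0.005,0.085],"twist":0}
    - {"dp":[0.1675,-0.005,0.125],"twist":0}
    - {"dp":[0.1675,-0.005,0.16],"twist":0}
    - {"dp":[0.1675,-0.005,0.185],"twist":0}
    - {"dp":[0.1675,-0.005,0.2],"twist":0}
    - {"dp":[0.1675,-0.005,0.2],"twist":0}
    - {"dp":[0.1675,-0.005,0.2],"twist":0}

```text
time: 10.75
tool_pos: [0.5537, -0.0684, 0.0528]
eef_rot: [[0.0, 1.0, 0.001], [1.0, -0.0, -0.0], [-0.0, 0.001, -1.0]]
contact_force: [0.3, 0.7, 0.5]
gripper_width: 0.0852
```

>>> play_rows:
  series:
    - {"dp":[0,0,0],"twist":0}
    - {"dp":[0,0,0],"twist":0}
    - {"dp":[0,0,0],"twist":0}
    - {"dp":[0,0,0],"twist":0}
    - {"dp":[0,0,0],"twist":0}
    - {"dp":[0,0,0],"twist":0}
    - {"dp":[0,0,0],"twist":0}
    - {"dp":[0,0,0],"twist":0}
    - {"dp":[0,0,0],"twist":0}
    - {"dp":[0,0,0],"twist":0}
  jaw: 1
  squeeze: 90

```text
time: 11.75
tool_pos: [0.5537, -0.0684, 0.0524]
eef_rot: [[-0.0, 1.0, 0.001], [1.0, 0.0, -0.0], [-0.0, 0.001, -1.0]]
contact_force: [1.3, 0.8, 5.2]
gripper_width: 0.0222
```

>>> play_rows:
  series:
    - {"dp":[0,0,-0.02],"twist":0}
    - {"dp":[0,0,-0.05],"twist":0}
    - {"dp":[0,0,-0.09],"twist":0}
    - {"dp":[0,0,-0.13],"twist":0}
    - {"dp":[0.02,-0.003,-0.15],"twist":0}
    - {"dp":[0.06,-0.008,-0.15],"twist":0}
    - {"dp":[0.1,-0.013,-0.15],"twist":0}
    - {"dp":[0.145,-0.018,-0.15],"twist":0}
    - {"dp":[0.19,-0.023,-0.15],"twist":0}
    - {"dp":[0.235,-0.028,-0.15],"twist":0}
    - {"dp":[0.28,-0.034,-0.15],"twist":0}
    - {"dp":[0.32,-0.039,-0.15],"twist":0}
    - {"dp":[0.35,-0.042,-0.15],"twist":0}
    - {"dp":[0.364,-0.0437,-0.15],"twist":0}
    - {"dp":[0.364,-0.0437,-0.15],"twist":0}
    - {"dp":[0.364,-0.0437,-0.15],"twist":0}

```text
time: 13.35
tool_pos: [0.5093, 0.2951, 0.2009]
eef_rot: [[-0.0, 1.0, -0.001], [1.0, 0.0, -0.001], [-0.001, -0.001, -1.0]]
contact_force: [0.6, 0.5, -5.6]
gripper_width: 0.0218
```

```bash
python3 - <<'E'
from h import *
s,w=shot('wrist','w5');print(s['time'],s['tool_pos'],s['contact_force'],s['gripper_width'])
s,q=shot('side','s5');s,r=shot('scene','c5')
for im in(w,q,r):
  for n in ('basket','demag'): print(n,[(x['at'],round(x['conf'],2)) for x in landmark_of(im,n)[:2]])
E
```

```text
13.35 [0.5093 0.2951 0.2009] [ 0.636   0.5278 -5.6217] 0.021809414484256686
basket [([0.5033, 0.297, 0.0493], 0.81)]
demag [([0.5071, 0.3023, -0.0], 0.74)]
basket [([0.5129, 0.298, 0.0458], 0.61)]
demag [([0.5108, 0.2962, 0.0019], 0.7)]
basket [([0.5077, 0.3009, 0.0419], 0.92)]
demag [([0.5093, 0.2958, -0.0017], 0.64), ([0.553, -0.2399, 0.0786], 0.41)]
```

View pics/s5.png

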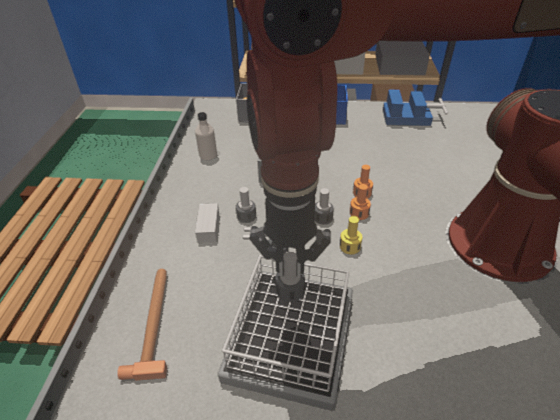

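View pics/w5.png

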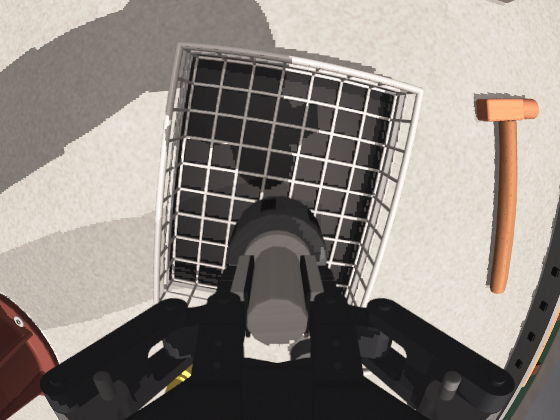

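>>> play_rows:
  series:
    - {"dp":[0,0,0.03],"twist":0}
    - {"dp":[0,0,0.06],"twist":0}
    - {"dp":[0,0,0.08],"twist":0}
    - {"dp":[0,0,0.093],"twist":0}
    - {"dp":[0,0,0.1],"twist":0}
    - {"dp":[0,0,0.1],"twist":0}
    - {"dp":[0,0,0.101],"twist":0}

```text
time: 14.5
tool_pos: [0.5103, 0.296, 0.102]
eef_rot: [[0.0, 1.0, 0.002], [1.0, -0.0, 0.0], [0.0, 0.002, -1.0]]
contact_force: [0.3, 0.7, -5.2]
gripper_width: 0.022
```

```bash
python3 - <<'E'
from h import *
s,w=shot('wrist')
print(s['time'],s['tool_pos'],s['contact_force'])
import copy
s2=dict(s);s2['tool_pos']=np.array([0.5093,0.2951,0.2009]);
a=pix2world(s2,w,180,45,.102);b=pix2world(s2,w,420,90,.102);print(a,b,np.degrees(np.arctan2(b[1]-a[1],b[0]-a[0])),np.hypot(*(b-a)[:2]))
E
```

```text
14.5 [0.5103 0.296  0.102 ] [ 0.33    0.7357 -5.1966]
[0.4364 0.4278 0.102 ] [0.6195 0.3963 0.102 ] -9.77060569695109 0.185831477052923
```

>>> play_rows:
  series:
    - {"dp":[0,0,0.0025],"twist":0}
    - {"dp":[0,0,0.0035],"twist":0}
    - {"dp":[0,0,0.0035],"twist":0}

```text
time: 14.85
tool_pos: [0.5102, 0.296, 0.0985]
eef_rot: [[0.0, 1.0, 0.002], [1.0, -0.0, 0.0], [0.0, 0.002, -1.0]]
contact_force: [-0.4, -0.5, 2.8]
gripper_width: 0.0219
```

>>> play_rows:
  series:
    - {"dp":[0,0,0],"twist":0}
    - {"dp":[0,0,0],"twist":0}
    - {"dp":[0,0,0],"twist":0}
    - {"dp":[0,0,0],"twist":0}
    - {"dp":[0,0,0],"twist":0}
    - {"dp":[0,0,0],"twist":0}
    - {"dp":[0,0,-0.02],"twist":0}
    - {"dp":[0,0,-0.05],"twist":0}
    - {"dp":[0,0,-0.09],"twist":0}
    - {"dp":[0,0,-0.12],"twist":0}
    - {"dp":[-0.05,0.02,-0.12],"twist":0}
    - {"dp":[-0.1,0.04,-0.12],"twist":0}
    - {"dp":[-0.15,0.06,-0.12],"twist":0}
    - {"dp":[-0.2,0.08,-0.12],"twist":0}
    - {"dp":[-0.25,0.1,-0.12],"twist":0}
    - {"dp":[-0.29,0.12,-0.12],"twist":0}
    - {"dp":[-0.32,0.14,-0.12],"twist":0}
    - {"dp":[-0.32,0.14,-0.12],"twist":0}
    - {"dp":[-0.32,0.14,-0.12],"twist":0}
  jaw: -1

```text
time: 16.75
tool_pos: [0.6495, -0.0253, 0.2165]
eef_rot: [[0.002, 1.0, -0.001], [1.0, -0.002, 0.0], [0.0, -0.001, -1.0]]
contact_force: [-0.8, 1.1, -0.5]
gripper_width: 0.0851
```

```bash
python3 - <<'E'
from h import *
s,w=shot('wrist','w6');print(s['time'],s['tool_pos'],s['contact_force'])
s,q=shot('side','s6');s,r=shot('scene','c6')
for im in(w,q,r):
  print([(x['at'],round(x['conf'],2)) for x in landmark_of(im,'chuck0')])
E
```

```text
16.75 [ 0.6495 -0.0253  0.2165] [-0.8483  1.1425 -0.5126]
[([0.4426, -0.0685, -0.0026], 0.92), ([0.3429, -0.0879, -0.0014], 0.8), ([0.3756, 0.0385, 0.0009], 0.8), ([0.6489, -0.0591, -0.0037], 0.67), ([0.334, -0.1809, 0.0007], 0.67)]
[([0.4452, -0.067, 0.0041], 0.88), ([0.5128, 0.2947, 0.0432], 0.87), ([0.3744, 0.0342, 0.0008], 0.82), ([0.562, -0.2365, 0.0782], 0.73), ([0.3356, -0.1777, 0.0016], 0.71), ([0.6484, -0.0665, -0.001], 0.66), ([0.3439, -0.0909, -0.0021], 0.65)]
[([0.654, -0.0585, 0.0011], 0.87), ([0.3719, 0.0347, 0.0001], 0.81), ([0.3291, -0.1788, -0.0039], 0.79), ([0.5162, 0.2968, 0.0434], 0.7), ([0.4347, -0.0703, -0.0001], 0.68), ([0.3433, -0.091, -0.004], 0.58)]
```

View pics/s6.png

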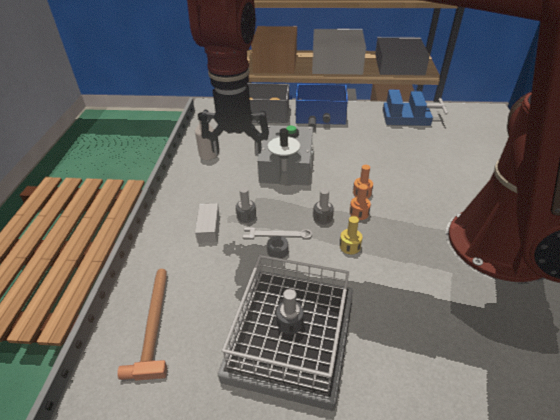

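View pics/c6.png

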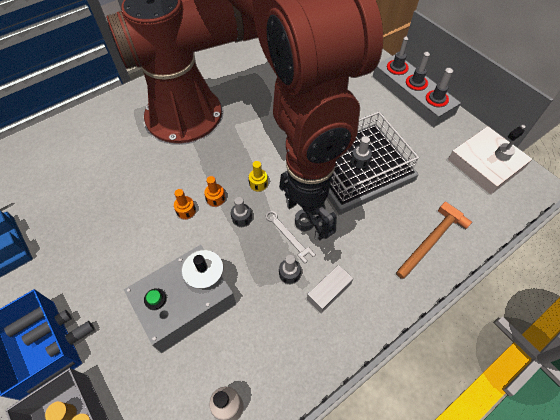

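Chuck B stands in the basket (side image 290,310). Chuck C hasn't moved and is at (0.650,−0.061).

>>> play_rows:
  series:
    - {"dp":[-0.035,0.001,0],"twist":0}
    - {"dp":[-0.035,0.001,0.04],"twist":0}
    - {"dp":[-0.035,0.001,0.08],"twist":0}
    - {"dp":[-0.035,0.001,0.12],"twist":0}
    - {"dp":[-0.035,0.001,0.15],"twist":0}
    - {"dp":[-0.035,0.001,0.163],"twist":0}
    - {"dp":[-0.035,0.001,0.163],"twist":0}
    - {"dp":[-0.035,0.001,0.163],"twist":0}

```text
time: 17.85
tool_pos: [0.6515, -0.0592, 0.0562]
eef_rot: [[-0.0, 1.0, 0.002], [1.0, 0.0, -0.001], [-0.001, 0.002, -1.0]]
contact_force: [0.2, -1.0, 0.7]
gripper_width: 0.0854
```

>>> play_rows:
  series:
    - {"dp":[0,0,0],"twist":0}
    - {"dp":[0,0,0],"twist":0}
    - {"dp":[0,0,0],"twist":0}
    - {"dp":[0,0,0],"twist":0}
    - {"dp":[0,0,0],"twist":0}
    - {"dp":[0,0,0],"twist":0}
    - {"dp":[0,0,0],"twist":0}
    - {"dp":[0,0,0],"twist":0}
    - {"dp":[0,0,0],"twist":0}
    - {"dp":[0,0,0],"twist":0}
  jaw: 1

```text
time: 18.85
tool_pos: [0.6507, -0.0593, 0.0548]
eef_rot: [[0.0, 1.0, 0.001], [1.0, -0.0, -0.0], [-0.0, 0.001, -1.0]]
contact_force: [-2.0, 0.2, 5.2]
gripper_width: 0.0218
```

>>> play_rows:
  series:
    - {"dp":[0,0,-0.02],"twist":0}
    - {"dp":[0,0,-0.05],"twist":0}
    - {"dp":[0,0,-0.09],"twist":0}
    - {"dp":[0,0,-0.13],"twist":0}
    - {"dp":[0,0,-0.165],"twist":0}
    - {"dp":[0.03,-0.009,-0.18],"twist":0}
    - {"dp":[0.07,-0.021,-0.18],"twist":0}
    - {"dp":[0.115,-0.035,-0.18],"twist":0}
    - {"dp":[0.16,-0.05,-0.18],"twist":0}
    - {"dp":[0.205,-0.063,-0.18],"twist":0}
    - {"dp":[0.25,-0.076,-0.18],"twist":0}
    - {"dp":[0.295,-0.09,-0.18],"twist":0}
    - {"dp":[0.34,-0.103,-0.18],"twist":0}
    - {"dp":[0.38,-0.115,-0.18],"twist":0}
    - {"dp":[0.41,-0.125,-0.18],"twist":0}
    - {"dp":[0.4245,-0.129,-0.18],"twist":0}
    - {"dp":[0.4245,-0.129,-0.18],"twist":0}
    - {"dp":[0.4245,-0.129,-0.18],"twist":0}

```text
time: 20.65
tool_pos: [0.5216, 0.3647, 0.2336]
eef_rot: [[-0.0, 1.0, -0.001], [1.0, 0.0, -0.001], [-0.001, -0.001, -1.0]]
contact_force: [-0.0, 0.1, -3.8]
gripper_width: 0.0225
```

>>> play_rows:
  series:
    - {"dp":[0,0,0.03],"twist":0}
    - {"dp":[0,0,0.065],"twist":0}
    - {"dp":[0,0,0.095],"twist":0}
    - {"dp":[0,0,0.115],"twist":0}
    - {"dp":[0,0,0.127],"twist":0}
    - {"dp":[0,0,0.132],"twist":0}
    - {"dp":[0,0,0.134],"twist":0}
    - {"dp":[0,0,0.134],"twist":0}

```text
time: 21.45
tool_pos: [0.5223, 0.3652, 0.1013]
eef_rot: [[0.0, 1.0, 0.001], [1.0, -0.0, 0.0], [0.0, 0.001, -1.0]]
contact_force: [-0.1, 0.3, -3.1]
gripper_width: 0.0221
```

>>> play_rows:
  series:
    - {"dp":[0,0,0.0025],"twist":0}
    - {"dp":[0,0,0.0025],"twist":0}
    - {"dp":[0,0,0.0025],"twist":0}

```text
time: 21.75
tool_pos: [0.5225, 0.3657, 0.1007]
eef_rot: [[-0.0, 1.0, 0.003], [1.0, 0.0, 0.001], [0.001, 0.003, -1.0]]
contact_force: [-4.3, -3.6, 10.0]
gripper_width: 0.0219
```

>>> play_rows:
  series:
    - {"dp":[0,0,0],"twist":0}
    - {"dp":[0,0,0],"twist":0}
    - {"dp":[0,0,0],"twist":0}
    - {"dp":[0,0,0],"twist":0}
    - {"dp":[0,0,0],"twist":0}
    - {"dp":[0,0,0],"twist":0}
    - {"dp":[0,0,-0.02],"twist":0}
    - {"dp":[0,0,-0.06],"twist":0}
    - {"dp":[0,0,-0.11],"twist":0}
    - {"dp":[0,0,-0.14],"twist":0}
    - {"dp":[-0.05,-0.01,-0.14],"twist":0}
    - {"dp":[-0.1,-0.02,-0.14],"twist":0}
    - {"dp":[-0.15,-0.03,-0.14],"twist":0}
    - {"dp":[-0.2,-0.04,-0.14],"twist":0}
    - {"dp":[-0.25,-0.05,-0.14],"twist":0}
    - {"dp":[-0.3,-0.06,-0.14],"twist":0}
    - {"dp":[-0.35,-0.07,-0.14],"twist":0}
    - {"dp":[-0.39,-0.081,-0.14],"twist":0}
    - {"dp":[-0.4,-0.081,-0.14],"twist":0}
    - {"dp":[-0.4,-0.081,-0.14],"twist":0}
  jaw: -1

```text
time: 23.75
tool_pos: [0.4405, -0.0361, 0.2379]
eef_rot: [[0.003, 1.0, 0.001], [1.0, -0.003, -0.0], [-0.0, 0.001, -1.0]]
contact_force: [0.2, 0.1, 0.9]
gripper_width: 0.0848
```

```bash
python3 - <<'E'
from h import *
s,w=shot('wrist','w7');print(s['time'],s['tool_pos'],s['contact_force'])
s,q=shot('side','s7');s,r=shot('scene','c7')
for im in(w,q,r):
  print([(x['at'],round(x['conf'],2)) for x in landmark_of(im,'chuck0')])
E
```

```text
23.75 [ 0.4405 -0.0361  0.2379] [0.1901 0.1166 0.868 ]
[([0.4422, -0.0698, -0.0011], 0.83), ([0.3399, -0.0864, -0.0002], 0.79), ([0.3739, 0.0405, 0.0004], 0.64), ([0.3296, -0.1781, 0.0028], 0.62)]
[([0.5202, 0.3556, 0.0464], 0.93), ([0.342, -0.0861, -0.0011], 0.72), ([0.3319, -0.1764, 0.0005], 0.67), ([0.3733, 0.0359, -0.0034], 0.65), ([0.4424, -0.0717, 0.0074], 0.63), ([0.5144, 0.2926, 0.0393], 0.56)]
[([0.5134, 0.2952, 0.0461], 0.86), ([0.5252, 0.3677, 0.0447], 0.73), ([0.3736, 0.0381, -0.0], 0.7), ([0.3284, -0.1786, -0.0012], 0.6), ([0.4361, -0.0699, 0.0014], 0.59), ([0.3393, -0.0934, -0.0047], 0.57), ([0.5589, -0.2409, 0.0798], 0.15)]
```

View pics/s7.png

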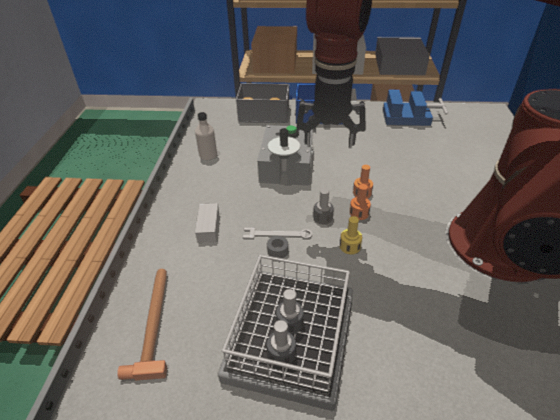

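View pics/w7.png

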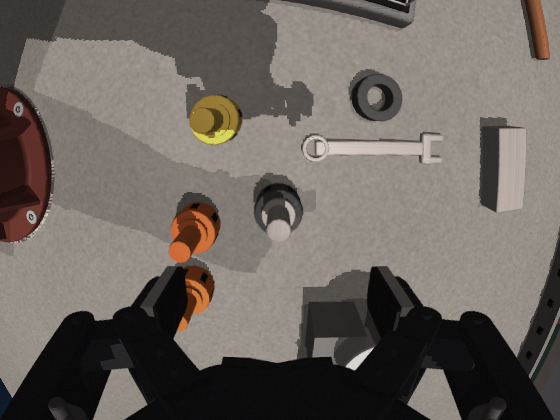

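>>> play_rows:
  series:
    - {"dp":[-0.0335,0.0,0],"twist":0}
    - {"dp":[-0.0335,0.0,0.04],"twist":0}
    - {"dp":[-0.0335,0.0,0.08],"twist":0}
    - {"dp":[-0.0335,0.0,0.12],"twist":0}
    - {"dp":[-0.0335,0.0,0.15],"twist":0}
    - {"dp":[-0.0335,0.0,0.175],"twist":0}
    - {"dp":[-0.0335,0.0,0.184],"twist":0}
    - {"dp":[-0.0335,0.0,0.184],"twist":0}
    - {"dp":[-0.0335,0.0,0.184],"twist":0}

```text
time: 24.95
tool_pos: [0.4413, -0.0682, 0.055]
eef_rot: [[-0.001, 1.0, 0.001], [1.0, 0.001, -0.001], [-0.001, 0.001, -1.0]]
contact_force: [-0.6, 0.6, 0.4]
gripper_width: 0.0855
```

>>> play_rows:
  series:
    - {"dp":[0,0,0],"twist":0}
    - {"dp":[0,0,0],"twist":0}
    - {"dp":[0,0,0],"twist":0}
    - {"dp":[0,0,0],"twist":0}
    - {"dp":[0,0,0],"twist":0}
    - {"dp":[0,0,0],"twist":0}
    - {"dp":[0,0,0],"twist":0}
    - {"dp":[0,0,0],"twist":0}
    - {"dp":[0,0,0],"twist":0}
    - {"dp":[0,0,0],"twist":0}
  jaw: 1

```text
time: 25.95
tool_pos: [0.4409, -0.0684, 0.0542]
eef_rot: [[0.0, 1.0, 0.001], [1.0, -0.0, -0.0], [-0.0, 0.001, -1.0]]
contact_force: [-0.0, -0.1, 5.6]
gripper_width: 0.0224
```

>>> play_rows:
  series:
    - {"dp":[0,0,-0.02],"twist":0}
    - {"dp":[0,0,-0.05],"twist":0}
    - {"dp":[0,0,-0.09],"twist":0}
    - {"dp":[0,0,-0.13],"twist":0}
    - {"dp":[0,0,-0.16],"twist":0}
    - {"dp":[0.03,0.006,-0.17],"twist":0}
    - {"dp":[0.07,0.014,-0.17],"twist":0}
    - {"dp":[0.115,0.023,-0.17],"twist":0}
    - {"dp":[0.16,0.032,-0.17],"twist":0}
    - {"dp":[0.205,0.041,-0.17],"twist":0}
    - {"dp":[0.25,0.049,-0.17],"twist":0}
    - {"dp":[0.285,0.056,-0.17],"twist":0}
    - {"dp":[0.2985,0.0585,-0.17],"twist":0}
    - {"dp":[0.2985,0.0585,-0.17],"twist":0}
    - {"dp":[0.2985,0.0585,-0.17],"twist":0}

```text
time: 27.45
tool_pos: [0.4985, 0.2297, 0.2228]
eef_rot: [[-0.0, 1.0, -0.002], [1.0, 0.0, -0.001], [-0.001, -0.002, -1.0]]
contact_force: [0.4, -0.8, -4.7]
gripper_width: 0.0221
```

>>> play_rows:
  series:
    - {"dp":[0,0,0.03],"twist":0}
    - {"dp":[0,0,0.065],"twist":0}
    - {"dp":[0,0,0.09],"twist":0}
    - {"dp":[0,0,0.11],"twist":0}
    - {"dp":[0,0,0.12],"twist":0}
    - {"dp":[0,0,0.124],"twist":0}
    - {"dp":[0,0,0.124],"twist":0}
    - {"dp":[0,0,0.124],"twist":0}

```text
time: 28.25
tool_pos: [0.4997, 0.2299, 0.1007]
eef_rot: [[0.001, 1.0, 0.001], [1.0, -0.001, 0.0], [0.0, 0.001, -1.0]]
contact_force: [0.7, 0.4, -4.3]
gripper_width: 0.0222
```

Lower the last bit, release, rise, then go back toward the control box.

>>> play_rows:
  series:
    - {"dp":[0,0,0.002],"twist":0}
    - {"dp":[0,0,0.0025],"twist":0}
    - {"dp":[0,0,0.0025],"twist":0}

```text
time: 28.55
tool_pos: [0.5001, 0.2301, 0.1001]
eef_rot: [[0.0, 1.0, 0.003], [1.0, -0.0, -0.0], [-0.0, 0.003, -1.0]]
contact_force: [-6.3, -2.5, 13.9]
gripper_width: 0.0221
```

>>> play_rows:
  series:
    - {"dp":[0,0,0],"twist":0}
    - {"dp":[0,0,0],"twist":0}
    - {"dp":[0,0,0],"twist":0}
    - {"dp":[0,0,0],"twist":0}
    - {"dp":[0,0,0],"twist":0}
    - {"dp":[0,0,0],"twist":0}
    - {"dp":[0,0,-0.02],"twist":0}
    - {"dp":[0,0,-0.06],"twist":0}
    - {"dp":[0,0,-0.11],"twist":0}
    - {"dp":[0,0,-0.16],"twist":0}
    - {"dp":[-0.05,0,-0.18],"twist":0}
    - {"dp":[-0.1,0.005,-0.18],"twist":0}
    - {"dp":[-0.15,0.01,-0.18],"twist":0}
    - {"dp":[-0.2,0.015,-0.18],"twist":0}
    - {"dp":[-0.25,0.02,-0.18],"twist":0}
    - {"dp":[-0.3,0.025,-0.18],"twist":0}
    - {"dp":[-0.35,0.03,-0.18],"twist":0}
    - {"dp":[-0.4,0.035,-0.18],"twist":0}
    - {"dp":[-0.45,0.04,-0.18],"twist":0}
    - {"dp":[-0.45,0.04,-0.18],"twist":0}
  jaw: -1

```text
time: 30.55
tool_pos: [0.5385, -0.2248, 0.276]
eef_rot: [[0.005, 1.0, -0.001], [1.0, -0.005, -0.001], [-0.001, -0.001, -1.0]]
contact_force: [-0.3, 0.3, -0.2]
gripper_width: 0.0855
```

```bash
python3 - <<'E'
from h import *
s,w=shot('wrist','w8');print(s['time'],s['tool_pos'],s['contact_force'])
s,q=shot('side','s8');s,r=shot('scene','c8')
for im in(q,r):
  print([(x['at'],round(x['conf'],2)) for x in landmark_of(im,'chuck0')])
for im in(w,q,r):
  for n in('pin_seat','start_top'):print(n,[(x['at'],round(x['conf'],2)) for x in landmark_of(im,n)][:2])
f=w['frame'].astype(int);m=(f[:,:,1]>f[:,:,0]+50)&(f[:,:,1]>f[:,:,2]+30);v,u=np.nonzero(m);print(len(u),u.mean(),v.mean(),pix2world(s,w,u.mean(),v.mean(),.104))
E
```

```text
30.55 [ 0.5385 -0.2248  0.276 ] [-0.2638  0.2718 -0.2481]
[([0.5136, 0.2962, 0.0396], 0.83), ([0.5027, 0.2278, 0.0489], 0.81), ([0.5233, 0.3602, 0.0463], 0.79), ([0.3454, -0.0886, -0.002], 0.77), ([0.3745, 0.0358, 0.0027], 0.67)]
[([0.5232, 0.3637, 0.0446], 0.91), ([0.3749, 0.0362, -0.0012], 0.88), ([0.343, -0.0919, -0.0039], 0.83), ([0.5131, 0.2979, 0.0453], 0.65), ([0.4962, 0.2297, 0.0455], 0.55), ([0.328, -0.1775, -0.0025], 0.42)]
pin_seat []
start_top [([0.5409, -0.3593, 0.1017], 0.87)]
pin_seat [([0.5549, 0.0621, -0.0019], 0.54)]
start_top [([0.5419, -0.3603, 0.102], 0.53), ([0.5551, -0.3089, -0.0011], 0.31)]
pin_seat [([0.5637, -0.2414, 0.082], 0.59), ([0.5236, 0.3669, 0.0451], 0.39)]
start_top [([0.5451, -0.361, 0.1027], 0.52)]
450 282.0488888888889 304.8466666666667 [ 0.5435 -0.3517  0.104 ]
```

View pics/s8.png

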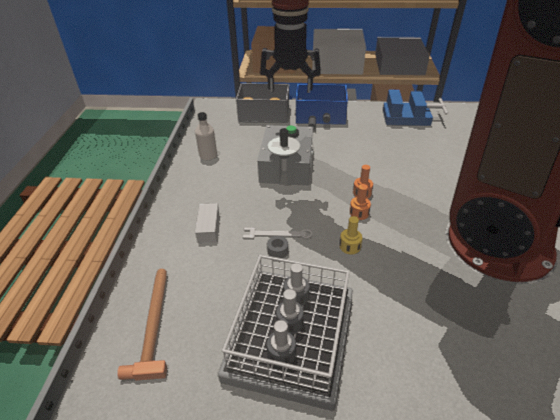

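View pics/w8.png

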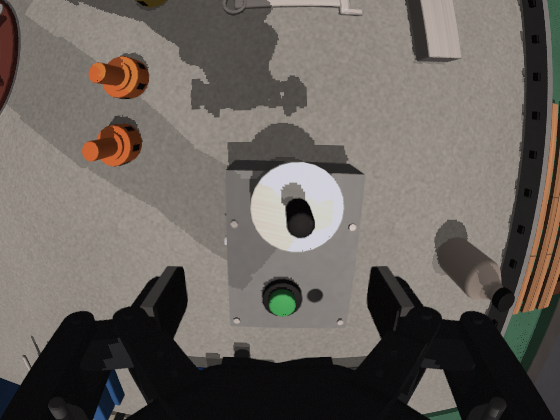

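View pics/c8.png

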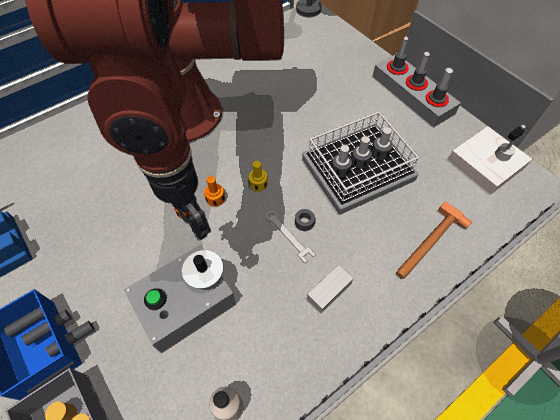

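All three chucks stand in the basket and the pin is parked. Now I'll shut the jaws and move above the button at (0.5435,−0.357).

>>> play_rows:
  series:
    - {"dp":[-0.05,0.006,0],"twist":0}
    - {"dp":[-0.1,0.006,0],"twist":0}
    - {"dp":[-0.132,0.006,0],"twist":0}
    - {"dp":[-0.132,0.006,0.04],"twist":0}
    - {"dp":[-0.132,0.006,0.08],"twist":0}
    - {"dp":[-0.132,0.006,0.12],"twist":0}
    - {"dp":[-0.132,0.006,0.145],"twist":0}
    - {"dp":[-0.132,0.006,0.155],"twist":0}
    - {"dp":[-0.132,0.006,0.155],"twist":0}
    - {"dp":[-0.132,0.006,0.155],"twist":0}
  jaw: 1
  squeeze: 40

```text
time: 32.1
tool_pos: [0.5457, -0.3522, 0.1242]
eef_rot: [[-0.0, 1.0, 0.002], [1.0, 0.0, -0.002], [-0.002, 0.002, -1.0]]
contact_force: [0.1, -0.6, 0.3]
gripper_width: 0.0002
```

```bash
python3 - <<'E'
from h import *
s,q=shot('side');s,r=shot('scene');print(s['time'],s['tool_pos'],s['contact_force'],s['gripper_width'])
c=lambda im,x,y,w,h:cv2.resize(im[y:y+h,x:x+w],(400,400),interpolation=cv2.INTER_CUBIC)
cv2.imwrite('pics/c9.png',np.hstack([c(q['frame'],230,90,110,110),c(r['frame'],120,210,140,140)])[:,:,::-1])
E
```

```text
32.15 [ 0.5459 -0.3524  0.1246] [-0.1878  0.3539  0.8148] -3.7176535436034795e-05
```

View pics/c9.png

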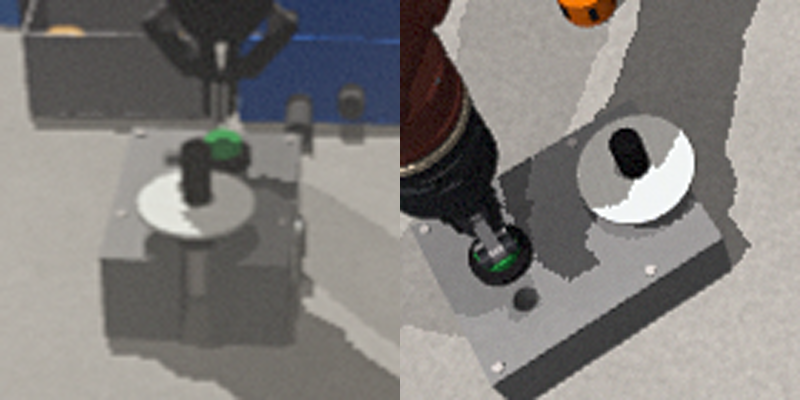

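>>> play_rows:
  series:
    - {"dp":[-0.003,-0.002,0.005],"twist":0}
    - {"dp":[-0.003,-0.002,0.01],"twist":0}
    - {"dp":[-0.003,-0.002,0.015],"twist":0}
    - {"dp":[-0.003,-0.002,0.02],"twist":0}
    - {"dp":[-0.003,-0.002,0.025],"twist":0}
    - {"dp":[-0.003,-0.002,0.028],"twist":0}
    - {"dp":[-0.003,-0.002,0.028],"twist":0}
    - {"dp":[-0.003,-0.002,0.028],"twist":0}

```text
time: 33.0
tool_pos: [0.543, -0.3548, 0.096]
eef_rot: [[-0.0, 1.0, 0.0], [1.0, 0.0, -0.001], [-0.001, 0.0, -1.0]]
contact_force: [-5.9, 2.8, 14.0]
gripper_width: 0.0004
```

>>> play_rows:
  series:
    - {"dp":[0,0,0.0005],"twist":0}
    - {"dp":[0,0,0.0005],"twist":0}

```text
time: 33.2
tool_pos: [0.5431, -0.3548, 0.0959]
eef_rot: [[-0.0, 1.0, 0.0], [1.0, 0.0, -0.001], [-0.001, 0.0, -1.0]]
contact_force: [-6.1, 5.4, 15.6]
gripper_width: -0.0001
```

>>> play_rows:
  series:
    - {"dp":[0,0,-0.01],"twist":0}
    - {"dp":[0,0,-0.03],"twist":0}
    - {"dp":[0,0,-0.07],"twist":0}
    - {"dp":[0,0,-0.12],"twist":0}
    - {"dp":[0,0,-0.16],"twist":0}
    - {"dp":[-0.04,-0.08,-0.16],"twist":0}
    - {"dp":[-0.06,-0.12,-0.16],"twist":0}
    - {"dp":[-0.06,-0.12,-0.16],"twist":0}
    - {"dp":[-0.06,-0.12,-0.16],"twist":0}

```text
time: 34.1
tool_pos: [0.42, -0.4166, 0.2538]
eef_rot: [[0.004, 1.0, -0.001], [1.0, -0.004, -0.001], [-0.001, -0.001, -1.0]]
contact_force: [1.1, 0.9, 0.6]
gripper_width: 0.0003
```

```bash
python3 - <<'E'
from h import *
s,q=shot('side','s10');s,r=shot('scene','c10');print(s['time'],s['tool_pos'],s['contact_force'],s['gripper_width'])
for im in(q,r):
  for n in('chuck0','pin_seat','start_top'):print(n,[(x['at'],round(x['conf'],2)) for x in landmark_of(im,n)])
c=lambda im,x,y,w,h:cv2.resize(im[y:y+h,x:x+w],(400,400),interpolation=cv2.INTER_CUBIC)
cv2.imwrite('pics/c10c.png',np.hstack([c(q['frame'],230,90,110,110),c(r['frame'],120,210,140,140)])[:,:,::-1])
E
```

```text
34.15 [ 0.4216 -0.4157  0.2538] [ 1.1914  0.3833 -0.0152] -0.00020001151927601376
chuck0 [([0.5138, 0.291, 0.0432], 0.92), ([0.341, -0.0898, 0.0001], 0.77), ([0.3299, -0.1808, 0.0029], 0.71), ([0.5213, 0.3612, 0.0423], 0.66), ([0.3737, 0.0367, 0.0004], 0.66), ([0.5002, 0.2314, 0.047], 0.61)]
pin_seat [([0.5581, -0.2406, 0.0792], 0.72)]
start_top [([0.5445, -0.3586, 0.1046], 0.39)]
chuck0 [([0.5115, 0.2971, 0.0445], 0.85), ([0.372, 0.0349, -0.0028], 0.83), ([0.5261, 0.3663, 0.0462], 0.82), ([0.4945, 0.23, 0.0474], 0.71), ([0.3271, -0.1782, 0.0], 0.69), ([0.3408, -0.0933, -0.004], 0.56)]
pin_seat [([0.5656, -0.2417, 0.0799], 0.65)]
start_top [([0.5431, -0.3593, 0.1033], 0.75), ([0.5644, -0.2424, 0.0818], 0.31)]
```

View pics/c10c.png

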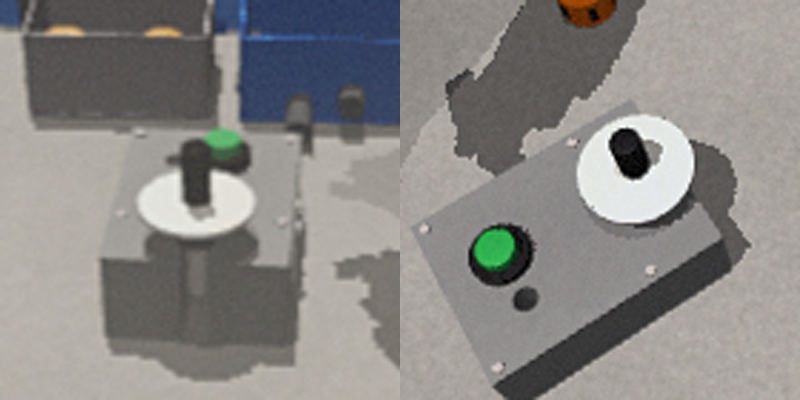

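View pics/c10.png

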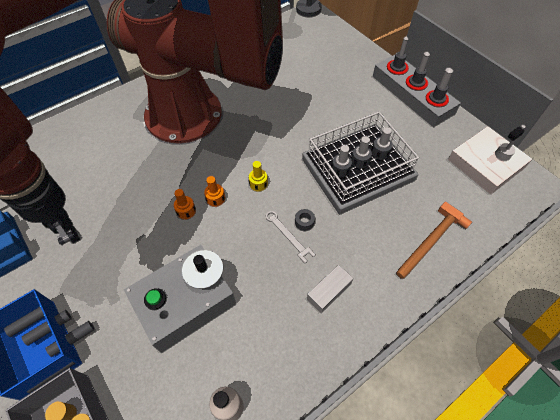

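```bash
python3 -c "
from bench import *
print(sign_off())"
```

```text
the job is handed in; nothing more can be done
None
```

I parked the lock pin in the notch, put all three steel chucks in the basket, pressed the start button and handed the job in. It finished at about 34 s; `sign_off` gave no verdict.

- **Pin:** the last pictures show it upright in the notch with its collar on the box top. The two fixed cameras read pin_seat at 0.558 and 0.566 m in x, −0.241 and −0.242 m in y, and 0.079 and 0.080 m in z. My notch measurement is (0.558, −0.237, 0.08). The 8 mm disagreement in x is still inside the 18 mm limit.
- **Chucks:** the three steel ones stand in the basket at about (0.50, 0.23), (0.51, 0.295) and (0.52, 0.365). I found only three steel chucks on the bench.
- **Button:** the fingertips pushed down 8 mm to z = 0.096 m with 14–16 N, well over the 5 N needed, so I take it as fully down. There is no direct reading of its travel. Afterwards the cameras put its top back at about 0.104 m, so it is up.
- **Left alone:** the nut, wrench, block and the orange and yellow look-alikes appear where they were at the start. The arm ended clear of everything, with about 1 N on the wrist.

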